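# Feed the board slide by one turn of its hand wheel

## Robot

A 6-joint arm with a two-finger parallel gripper is mounted at the origin on a cart in front of the work surface, level with it; the furniture and walls round the work are solid. World frame = base frame: x ahead of the robot, y to its left, z up, the work surface at z = 0. Lengths are in m, angles in degrees, forces in N, time in s.
With the tool pointing down it reaches from about 0.3 to 0.75 m from the base axis. Payload 8.5 kg.
Tool frame: the origin (TCP) lies at the very end of the fingers, on their centre line; the grasp point (between the pads) lies 19 mm behind it (env.hold_point_z is the distance from the TCP to the grasp point, in m); z points along the fingers, y is the line along which they close (so a half turn about z gives the same grasp; the last joint's range is limited). The gripper opens to 85 mm and grips with 20 to 120 N. Pads are 22 mm wide; open, the fingers measure 114 mm over their backs; the gripper's body (76 mm by 85 mm) begins 54 mm behind the grasp point. The pads swing forward as they close: fully open they stand 13 mm farther back than shut.
Start: joints at [62.321, 21.807, 74.336, -0, 83.858, -12.336], TCP at [0.146, 0.53, 0.231] pointing down, gripper open.
Joint ranges: [-178.18, 178.18], [-50.72, 133.34], [12.68, 142.11], [-81.47, 261.47], [9.98, 163.14], [-165.26, 165.26]. Speed limits (degrees/s): [136.94, 136.94, 180, 180, 180, 180].

## Interface

Orientations are given as a 3x3 rotation matrix whose columns are the frame's x, y, z axes.
In Python, from rig import env, optics gives the robot as it stands.
- The arm moves only by the shell command python3 -m jog 'ROWS' [OPENING] [FORCE]. ROWS is JSON, a list of rows, each an object with "linear": the shift along the tool's x, y, z in units of 40 mm (1.0 is 40 mm), a list of three; "roll": the turn about the tool's z in units of 5 degrees (1.0 is 5 degrees). A call has 1 to 12 rows; each row shifts and turns the commanded pose from where the row before left it, along the tool's axes as they then stand; what a row does not reach is not made up. A row lasts 1/12 s, in which the tool goes at most 41.7 mm and 7.16 degrees, less where a joint would pass 70% of its speed; a pose out of reach is approached as far as the arm can. A call is refused whole if a number of a shift passes 1 or a number of a turn 1, either way. A call with a gripper value outside its range is refused whole. OPENING is the opening, from -1 (shut) to 1 (fully open), set as the call begins (- or left out, the last holds). The fingers move at their own pace and stop on an object; FORCE is the grip in N (left out, the last holds). Time passes only in rows, so rows that do not move let the fingers close. It gives the time, the measured TCP pose, the force, the opening and the grip force at its end, in the units of the state.
- env.observe(): the state, without advancing time (a new reading comes with each control period).
- optics.get_image(name): name is "scene" or "top" or "wrist"; returns the picture (420x560x3 uint8, red, green, blue); there is no depth.
- optics.calibration(name): a dict with "fov_y" (degrees; the focal length in pixels is half the picture's height over the tangent of half this angle, whatever the lens; pixels are square), "cx", "cy" (the principal point, pixels), "T" (4x4, takes a point from camera to world coordinates). Camera axes: x right, y down, z forward; pixel columns grow to the right and rows downward; lengths in m; the calibration is good to about 2 mm. A picture is of the moment at which its call begins: read the wrist's pose just before it. calibration takes no time and is no camera call; for the wrist camera it gives the pose at the moment of the call.
- env.close_job(): hands the job in; it is judged then, once.
The state is a dict: "time_s": time; "q": joint angles; "qvel": joint speeds; "joint_efforts": joint torques, N m; "position": TCP position; "tool_rot": TCP orientation; "ft_force": force on the tool from outside, world axes, zero at the start; "wrist_torque": the same for the moment, N m; "grip_width": finger opening in m; "gripper_force": force on a finger pad.
Only numpy, scipy, OpenCV 4.12 (cv2) and the standard library are available. Lean on these libraries where they do the work, as an engineer would, in place of code of your own. Each camera call takes 0.05 s, during which the arm holds its last target. There are 200 camera calls.

## Task

Bring the blue board under the magnifier: with your fingertips, push the hand wheel of the inspection slide round clockwise (seen from above) by its red handle, through exactly one turn, so that the handle ends where it started. Only push the handle, do not grip it, do not turn the wheel backwards or run on past the full turn, and leave the things lying around untouched.

Things in the scene. Friction and masses are not known exactly. Their poses are not given: they have to be found in the camera images.
- feed_wheel (a joint): turn of the hand wheel in rad: 0 at the start of the job, growing as the wheel turns clockwise seen from above; one full turn is 6.28. The wheel lies flat on a vertical axis and stays where it is left (friction 0.12 N m, that is about 2 N at the handle, a little more when turned fast).
- wheel_axis (a point): the point on the wheel's vertical axis at the height of its black rim, 65 mm above the bench. The rim is 142 mm across outside and 14 mm thick (its top 70 mm above the bench); three spokes to a hub 76 mm above the bench at its top.
- handle (a point): middle of the red upright handle that stands on the wheel's rim, 60 mm from the wheel's axis and 102 mm above the bench; the handle is a rounded square 26x26 mm and 52 mm tall, from 76 to 128 mm above the bench. It is fixed to the wheel and turns with it; at the start it may stand in any direction from the axis.
- handle_outer: the handle's face away from the wheel's axis; origin 11 mm from the handle's middle
- handle_inner: the handle's face toward the wheel's axis; origin 11 mm from the handle's middle
- handle_front: the handle's leading face when the wheel turns clockwise; origin 11 mm from the handle's middle
- handle_back: the handle's trailing face when the wheel turns clockwise, the one to push on; origin 11 mm from the handle's middle
- slide_base: grey base plate of the board inspection slide, fixed to the bench, with a blue gear box under the hand wheel; origin on the bench under the wheel's axis. Its +x points from the wheel to the rails and the magnifier, its +y is the way the carriage is fed. The plate reaches 85 mm in front of the wheel's axis and 205 mm behind it, 150 mm wide at the wheel and 290 mm wide at the rails.
- lens (a point): middle of the magnifier, a glass in a black ring 60 mm across, 140 mm from the wheel's axis; its top 92 mm above the bench, its post 96 mm
- blue_board (a point): middle of the blue circuit board, 34x54 mm, the middle one of three in a row on the aluminium carriage (green, blue, green). It starts 36 mm short of the lens; one clockwise turn of the wheel feeds it 36 mm, under the lens.
- solder_reel: bystander: blue and grey reel of solder, 54 mm across, 40 high; stands loose near the slide, origin at its middle on the underside
- nine_volt: bystander: dark nine-volt block battery, 18x26x49, standing; stands loose near the slide, origin at its middle on the underside
- flux_jar: bystander: small white jar with a blue lid, 31 across, 26 high; stands loose near the slide, origin at its middle on the underside
- tape_red: bystander: roll of red tape, 58 across, 18 high; stands loose near the slide, origin at its middle on the underside
- usb_stick: bystander: red memory stick, 17x48x8; stands loose near the slide, origin at its middle on the underside
- battery_1: bystander: orange round cell, 14x50x14, lying; stands loose near the slide, origin at its middle on the underside

How it is judged (in metres and radians):
On the way, in this order (a step that is already met when the one before it is completed fails the run):
1. the fingers push the handle, within the first half turn (value of joint feed_wheel between 0.3 and 2.8 rad and (contact force between the fingers and handle_outer above 0.3 N or contact force between the fingers and handle_inner above 0.3 N or contact force between the fingers and handle_front above 0.3 N or contact force between the fingers and handle_back above 0.3 N)), for 0.05 s.
2. the fingers push the handle on through the second half turn (value of joint feed_wheel between 3.2 and 6.2 rad and (contact force between the fingers and handle_outer above 0.3 N or contact force between the fingers and handle_inner above 0.3 N or contact force between the fingers and handle_front above 0.3 N or contact force between the fingers and handle_back above 0.3 N)), for 0.05 s.
At the end, for the whole second after the job is handed in: The wheel has been turned clockwise through one turn, within 0.26 rad (15 degrees), and is at rest; the blue board's middle is within 3 mm of the magnifier's middle, seen from above; no bystander is more than 20 mm from where it stood (value of joint feed_wheel between 6.023 and 6.543 rad and velocity of joint feed_wheel between -0.05 and 0.05 rad/s and horizontal distance between blue_board and lens below 0.003 m and distance of each of solder_reel, nine_volt, flux_jar, tape_red, usb_stick, battery_1 from where it was at the start of the episode below 0.02 m); the robot touches nothing.
It fails at once if the handle is gripped (squeezed on two opposite faces at once) ((contact force between the fingers and handle_front above 1 N and contact force between the fingers and handle_back above 1 N) or (contact force between the fingers and handle_inner above 1 N and contact force between the fingers and handle_outer above 1 N)).
It fails at once if the wheel is turned backwards by more than 0.35 rad (20 degrees) from its start (value of joint feed_wheel below -0.35 rad).
It fails at once if the wheel runs past the full turn by more than 0.5 rad (29 degrees) (value of joint feed_wheel above 6.783 rad).
It fails at once if a bystander is moved or lifted by more than 20 mm (distance of any of solder_reel, nine_volt, flux_jar, tape_red, usb_stick, battery_1 from where it was at the start of the episode above 0.02 m).
It also fails if it takes over 51 s, if anything falls off the work surface, if the arm or the gripper's body presses on something with over 40 N, if the wrist force passes 120 N, or if a joint passes its speed limit or range.

## Working session

There is one attempt and no reset: what is moved stays moved. The work goes in short steps, Python scripts to look and compute and a shell command to move; the robot and the scene stay as the last step left them, time stands still between calls to the robot, and variables do not carry over. Pictures are saved under pics/ and viewed, at most 10 in all, crops included, and the job is handed in when it is done.

```bash
mkdir -p pics; ls
python3 - <<'E'
from rig import env, optics
import cv2
for n in("scene","top"):
    cv2.imwrite(f"pics/{n}0.png",optics.get_image(n)[:,:,::-1]); c=optics.calibration(n); print(n,c)
s=env.observe();print(s["time_s"],s["position"],s["tool_rot"],s["grip_width"])
E
```

```text
pics
scene {'fov_y': 50.09105352081988, 'cx': 281.52450873014794, 'cy': 210.6920035513074, 'T': array([[ 0.79886233, -0.41176857,  0.43848103,  0.19039098],
       [-0.60141129, -0.56023495,  0.56959745, -0.42881543],
       [ 0.01111007, -0.71873739, -0.69519287,  0.68958657],
       [ 0.        ,  0.        ,  0.        ,  1.        ]])}
top {'fov_y': 57.720426630921956, 'cx': 281.6881634984035, 'cy': 204.60005217723432, 'T': array([[-0.05517121, -0.97539781,  0.21343674,  0.38522774],
       [-0.99846407,  0.05497928, -0.00683949,  0.0574413 ],
       [-0.00506337, -0.21348626, -0.97693295,  0.94926703],
       [ 0.        ,  0.        ,  0.        ,  1.        ]])}
0.1 [0.14538665 0.53017585 0.23077658] [[-9.64361239e-01  2.64588382e-01 -6.23141911e-04]
 [ 2.64588946e-01  9.64360612e-01 -1.13986823e-03]
 [ 2.99337623e-04 -1.26412120e-03 -9.99999156e-01]] 0.08540940574565278
```

View pics/scene0.png

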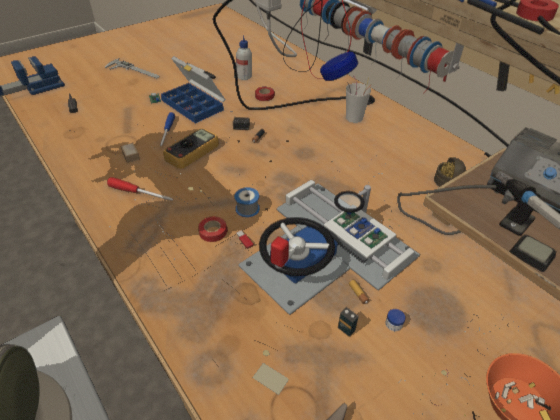

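View pics/top0.png

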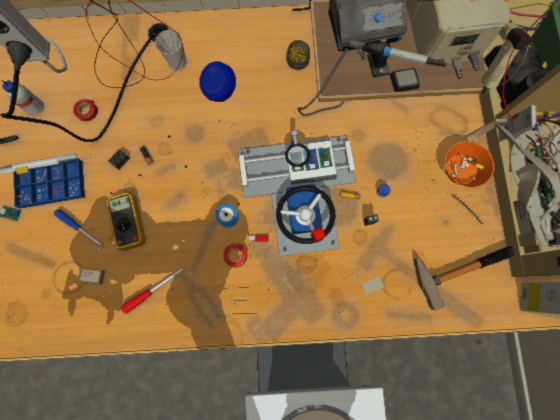

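The top view has the wheel centre near (305,214), the red handle near (318,235) and the lens near (297,154). The bystanders lie around the slide, the closest being the reel (227,215), USB stick (259,238), tape (235,255), cell (349,194), 9V (371,219) and jar (383,190). Next I'll measure these more precisely.

```bash
cat > h.py <<'E'
import numpy as np, cv2
from rig import env, optics
def ray(c,u,v,z,h=420):
    f=h/2/np.tan(np.radians(c["fov_y"]/2)); T=c["T"]
    d=T[:3,:3]@[(u-c["cx"])/f,(v-c["cy"])/f,1]; o=T[:3,3]
    return o+d*(z-o[2])/d[2]
def proj(c,p,h=420):
    f=h/2/np.tan(np.radians(c["fov_y"]/2)); T=c["T"]
    q=T[:3,:3].T@(np.asarray(p)-T[:3,3]); return np.array([c["cx"]+f*q[0]/q[2],c["cy"]+f*q[1]/q[2]])
E
python3 - <<'E'
from h import *
for n,(x0,y0,x1,y1) in dict(top=(215,120,395,270),scene=(190,170,420,345)).items():
    im=cv2.imread(f"pics/{n}0.png"); c=optics.calibration(n)
    hsv=cv2.cvtColor(im,cv2.COLOR_BGR2HSV)
    m=((hsv[...,2]<60)).astype(np.uint8); w=np.zeros_like(m); w[y0:y1,x0:x1]=1
    for name,mm in(("dark",m*w),("red",((((hsv[...,0]<6)|(hsv[...,0]>174))&(hsv[...,1]>170)&(hsv[...,2]>80)).astype(np.uint8))*w)):
        k,l,st,ce=cv2.connectedComponentsWithStats(mm)
        for i in range(1,k):
            if st[i,4]>40: print(n,name,st[i],ce[i].round(1), ray(c,*ce[i],.07 if name=="dark" else .128).round(3))
c=optics.calibration("top")
for nm,u,v,z in(("hub",305,214,.076),("lens",297,154,.09),("reel",227,215,.04),("usb",259,238,.008),("tape",235,255,.018),("cell",349,194,.014),("9v",371,219,.049),("jar",383,190,.026)): print(nm,ray(c,u,v,z).round(3))
im=cv2.imread("pics/top0.png")[120:270,215:395]; cv2.imwrite("pics/c.png",cv2.resize(im,None,fx=4,fy=4,interpolation=cv2.INTER_CUBIC))
E
```

```text
top dark [285 141  26  26 163] [297.2 154.4] [0.7   0.007 0.07 ]
top dark [291 180  25   5  60] [302.  181.2] [ 0.632 -0.     0.07 ]
top dark [276 185  59  59 773] [304.  211.6] [ 0.558 -0.     0.07 ]
top dark [364 217  13   8  41] [368.  221.2] [ 0.526 -0.148  0.07 ]
top red [312 228  14  14 140] [317.8 234.3] [ 0.494 -0.023  0.128]
top red [255 235  13   7  75] [261.5 237.6] [0.494 0.099 0.128]
top red [224 244  23  23 245] [234.9 254.7] [0.46  0.158 0.128]
scene dark [335 192  30  26 211] [349.7 204.4] [0.703 0.012 0.07 ]
scene dark [ 259  218   93   61 1336] [301.6 247.9] [ 0.552 -0.021  0.07 ]
scene dark [339 314  19  22 186] [347.9 325. ] [ 0.51 -0.19  0.07]
scene red [200 235  20   6  41] [210.1 238.1] [0.408 0.049 0.128]
scene red [240 235  13  11  53] [246.5 240. ] [0.454 0.01  0.128]
scene red [271 237  17  30 381] [278.9 251.2] [ 0.483 -0.043  0.128]
hub [ 0.551 -0.002  0.076]
lens [0.694 0.008 0.09 ]
reel [0.566 0.185 0.04 ]
usb [0.509 0.112 0.008]
tape [0.47  0.171 0.018]
cell [ 0.607 -0.12   0.014]
9v [ 0.535 -0.161  0.049]
jar [ 0.61  -0.204  0.026]
```

View pics/c.png

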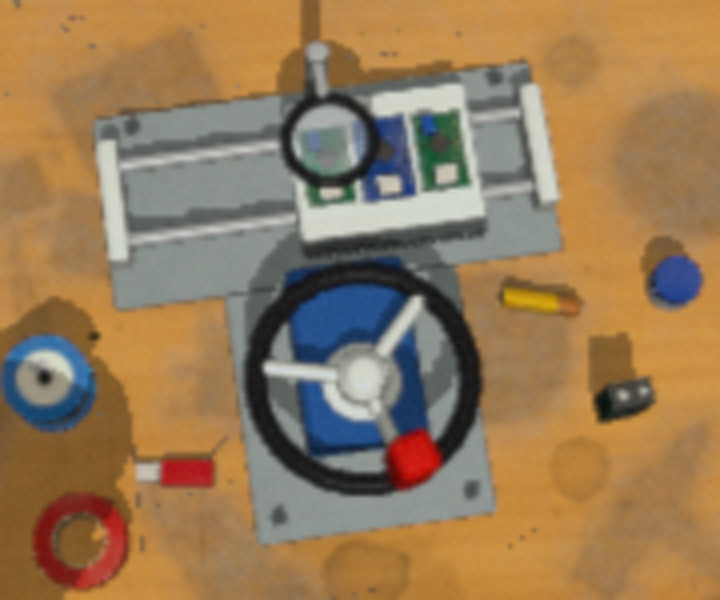

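The handle sits at angle -159.4° from the axis (0.551,-0.003), at a radius of 60 mm, which matches the given figure. I'll roll the tool so its x axis is radial at the handle's start, then close the fingers.

```bash
python3 -m jog '[{"linear":[0,0,0],"roll":-0.9},{"linear":[0,0,0],"roll":-0.9},{"linear":[0,0,0],"roll":-0.9},{"linear":[0,0,0],"roll":-0.9},{"linear":[0,0,0],"roll":-0.9},{"linear":[0,0,0],"roll":-0.9},{"linear":[0,0,0],"roll":-0.9},{"linear":[0,0,0],"roll":-0.9},{"linear":[0,0,0],"roll":0},{"linear":[0,0,0],"roll":0}]' -1 20
python3 - <<'E'
from h import *
c=optics.calibration("top")
A=ray(c,306,214.9,.07); H=ray(c,318.5,234,.128); print(A,H,np.linalg.norm((A-H)[:2]))
s=env.observe();R=s["tool_rot"];a=np.degrees(np.arctan2(*(H-A)[1::-1]));print(a,np.degrees(np.arctan2(R[1,0],R[0,0])),s["grip_width"],s["q"],s["position"])
b=np.radians(a+50);t=np.r_[A[:2]+.06*np.array([np.cos(b),np.sin(b)]),.231]
print(t,R.T@(t-s["position"])/.04)
E
```

```text
time_s: 0.93
position: [0.1455, 0.5303, 0.2311]
tool_rot: [[-0.937, -0.351, -0.0], [-0.351, 0.937, -0.001], [0.0, -0.0, -1.0]]
ft_force: [0.2, -0.3, 0.3]
grip_width: -0.0
gripper_force: 0.0
[ 0.54940419 -0.00432871  0.07      ] [ 0.49500146 -0.02441158  0.128     ] 0.0579911966730296
-159.73828382107982 -159.47977282620215 -3.894237566251722e-06 [ 6.23171047e+01  2.18206665e+01  7.43553537e+01 -4.24570205e-04
  8.38581891e+01 -4.82030820e+01] [0.14550916 0.53026903 0.2310754 ]
[ 0.52914073 -0.06080342  0.231     ] [-3.80240558e+00 -1.72011353e+01  7.15060603e-03]
```

```bash
python3 -m jog '[{"linear":[-0.19,-0.86,0],"roll":0},{"linear":[-0.19,-0.86,0],"roll":0},{"linear":[-0.19,-0.86,0],"roll":0},{"linear":[-0.19,-0.86,0],"roll":0},{"linear":[-0.19,-0.86,0],"roll":0},{"linear":[-0.19,-0.86,0],"roll":0},{"linear":[-0.19,-0.86,0],"roll":0},{"linear":[-0.19,-0.86,0],"roll":0},{"linear":[-0.19,-0.86,0],"roll":0},{"linear":[-0.19,-0.86,0],"roll":0},{"linear":[-0.19,-0.86,0],"roll":0},{"linear":[-0.19,-0.86,0],"roll":0}]'
python3 -m jog '[{"linear":[-0.19,-0.86,0],"roll":0},{"linear":[-0.19,-0.86,0],"roll":0},{"linear":[-0.19,-0.86,0],"roll":0},{"linear":[-0.19,-0.86,0],"roll":0},{"linear":[-0.19,-0.86,0],"roll":0},{"linear":[-0.19,-0.86,0],"roll":0},{"linear":[-0.19,-0.86,0],"roll":0},{"linear":[-0.19,-0.86,0],"roll":0},{"linear":[0,0,0],"roll":0},{"linear":[0,0,0],"roll":0},{"linear":[0,0,0],"roll":0},{"linear":[0,0,0],"roll":0}]'
python3 - <<'E'
from h import *
c=optics.calibration("wrist");im=optics.get_image("wrist")
cv2.imwrite("pics/w1.png",im[:,:,::-1])
A=[.550,-.004,.07];H=[.494,-.0245,.128]
print(proj(c,A),proj(c,H))
s=env.observe();R=s["tool_rot"];t=np.array([.5300,-.0605,.231]);print(s["position"],R.T@(t-s["position"])/.04)
E
```

```text
time_s: 1.93
position: [0.377, 0.1747, 0.2315]
tool_rot: [[-0.937, -0.35, 0.0], [-0.35, 0.937, 0.0], [-0.0, -0.0, -1.0]]
ft_force: [1.0, 0.9, 1.0]
grip_width: -0.0001
gripper_force: 0.0
time_s: 2.93
position: [0.5299, -0.0589, 0.2314]
tool_rot: [[-0.936, -0.353, -0.0], [-0.353, 0.936, 0.0], [0.0, 0.0, -1.0]]
ft_force: [-0.2, -0.3, 0.6]
grip_width: 0.0002
gripper_force: 0.0
[320.51682003 230.69464356] [333.02594883 185.86386086]
[ 0.52998842 -0.05877087  0.23156069] [ 0.01500281 -0.04054311  0.01401518]
```

View pics/w1.png

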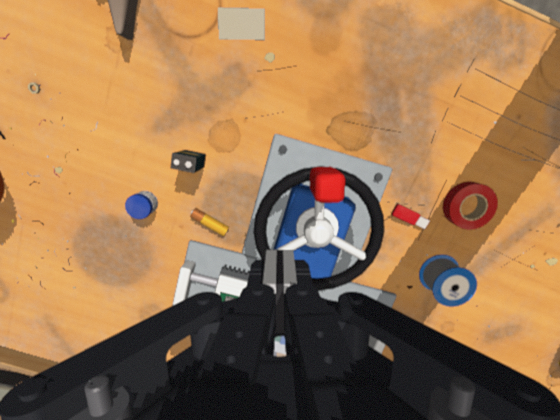

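The wrist view shows the wheel centre near (319,229) and the handle top near (328,184). Both are within about 4 px of prediction. The next moves are to descend, then start the arc.

```bash
python3 -m jog '[{"linear":[0,-0.04,0.6],"roll":0},{"linear":[0,0,0.6],"roll":0},{"linear":[0,0,0.6],"roll":0},{"linear":[0,0,0.6],"roll":0},{"linear":[0,0,0.6],"roll":0},{"linear":[0,0,0.58],"roll":0},{"linear":[0,0,0],"roll":0},{"linear":[0,0,0],"roll":0},{"linear":[0,0,0],"roll":0}]'
python3 -m jog '[{"linear":[0.185,0.185,0],"roll":0},{"linear":[0.15,0.214,0],"roll":0},{"linear":[0.11,0.237,0],"roll":0},{"linear":[0.068,0.253,0],"roll":0},{"linear":[0.023,0.26,0],"roll":0},{"linear":[-0.023,0.26,0],"roll":0},{"linear":[-0.068,0.253,0],"roll":0},{"linear":[-0.11,0.237,0],"roll":0},{"linear":[0,0,0],"roll":0},{"linear":[0,0,0],"roll":0}]'
python3 - <<'E'
from h import *
im=np.hstack([optics.get_image("scene")[170:345,190:420],optics.get_image("top")[120:295,200:410]])
cv2.imwrite("pics/p1.png",cv2.resize(im[:,:,::-1],None,fx=1.8,fy=1.8))
E
```

```text
time_s: 3.73
position: [0.5316, -0.0611, 0.0897]
tool_rot: [[-0.936, -0.353, 0.002], [-0.353, 0.936, -0.001], [-0.002, -0.001, -1.0]]
ft_force: [-0.2, 0.0, -0.1]
grip_width: -0.0
gripper_force: 0.0
time_s: 4.57
position: [0.4919, 0.0066, 0.089]
tool_rot: [[-0.935, -0.354, 0.001], [-0.354, 0.935, 0.001], [-0.001, 0.0, -1.0]]
ft_force: [1.2, 2.0, 8.5]
grip_width: -0.0005
gripper_force: 1.7
```

View pics/p1.png

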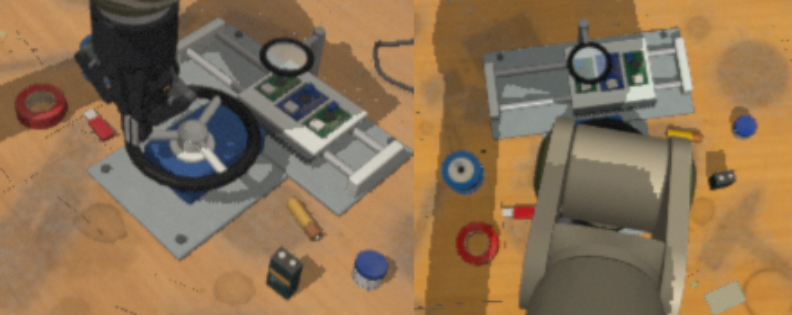

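The handle is being pushed clockwise and the bystanders haven't moved. I'll carry on round the arc.

```bash
python3 -m jog '[{"linear":[-0.15,0.214,-0.02],"roll":0},{"linear":[-0.185,0.185,0],"roll":0},{"linear":[-0.214,0.15,0],"roll":0},{"linear":[-0.237,0.11,0],"roll":0},{"linear":[-0.253,0.068,0],"roll":0},{"linear":[-0.26,0.023,0],"roll":0},{"linear":[-0.26,-0.023,0],"roll":0},{"linear":[-0.253,-0.068,0],"roll":0},{"linear":[-0.237,-0.11,0],"roll":0},{"linear":[-0.214,-0.15,0],"roll":0},{"linear":[-0.185,-0.185,0],"roll":0},{"linear":[-0.15,-0.214,0],"roll":0}]'
python3 - <<'E'
from h import *
s=env.observe();R=s["tool_rot"];d=R.T@(s["position"]-[.55,-.004,.09]);print(d*1000,np.degrees(np.arctan2(d[1],d[0])),np.hypot(d[0],d[1]))
E
```

```text
time_s: 5.67
position: [0.5834, 0.0376, 0.0886]
tool_rot: [[-0.936, -0.352, -0.018], [-0.352, 0.936, -0.008], [0.02, -0.002, -1.0]]
ft_force: [-48.4, -33.8, 29.9]
grip_width: -0.0005
gripper_force: 29.5
[-45.89113727  27.20945121   0.40663582] 149.33574778531613 0.05335120162875518
```

Run:
```python
from h import *
im=np.hstack([optics.get_image("scene")[170:345,190:420],optics.get_image("top")[120:295,200:410]])
cv2.imwrite("pics/p2.png",cv2.resize(im[:,:,::-1],None,fx=1.8,fy=1.8))
```

```text
(no output)
```

View pics/p2.png

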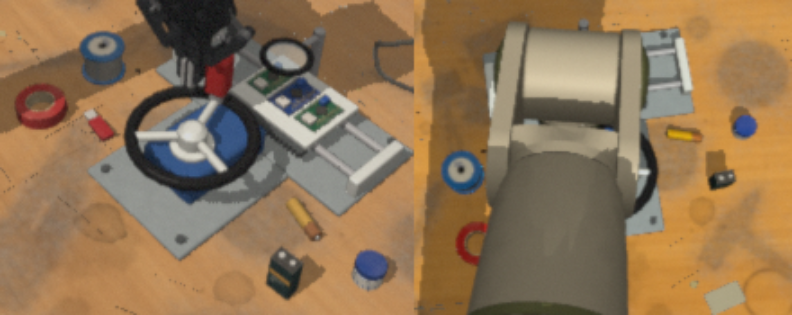

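Run:
```python
from h import *
c=optics.calibration("scene")
im=cv2.cvtColor(optics.get_image("scene"),cv2.COLOR_RGB2HSV)
m=((im[...,0]<6)|(im[...,0]>174))&(im[...,1]>150)&(im[...,2]>80); m[:,:295]=0;m[:,335:]=0;m[:180]=0;m[250:]=0
ys,xs=np.nonzero(m);print(xs.min(),xs.max(),ys.min(),ys.max())
s=env.observe();print(s["position"],s["ft_force"],s["wrist_torque"],s["joint_efforts"])
R0=np.array([[-.936,-.352],[-.352,.936]])
for ps in range(120,215,10):
    w=np.array([.55,-.004])+R0@(.06*np.array([np.cos(np.radians(ps)),np.sin(np.radians(ps))]))
    print(ps,w.round(3),proj(c,[*w,.076]).round(),proj(c,[*w,.128]).round())
p=s["position"];print(proj(c,p),proj(c,p-.04*s["tool_rot"][:,2]))
g=optics.get_image("scene")[150:260,250:370]
cv2.imwrite("pics/p3.png",cv2.resize(g[:,:,::-1],None,fx=6,fy=5.4,interpolation=cv2.INTER_CUBIC))
```

```text
304 319 201 223
[0.58356493 0.03718542 0.08879353] [-35.00109479 -29.21122265  22.66042447] [-4.56402786  4.90213031 -0.63414243] [ 16.36722565 -38.32776904 -27.42598951   7.12898299  -6.74006715
  -0.70893221]
120 [0.56  0.055] [280. 220.] [280. 200.]
130 [0.57  0.053] [285. 218.] [286. 199.]
140 [0.579 0.048] [290. 218.] [291. 198.]
150 [0.588 0.042] [296. 218.] [297. 198.]
160 [0.596 0.035] [301. 218.] [302. 198.]
170 [0.602 0.027] [306. 219.] [308. 199.]
180 [0.606 0.017] [311. 221.] [313. 201.]
190 [0.609 0.007] [316. 223.] [318. 204.]
200 [ 0.61  -0.003] [320. 226.] [322. 207.]
210 [ 0.609 -0.014] [323. 230.] [325. 210.]
[295.79167526 215.33890336] [296.68015602 199.65176485]
```

View pics/p3.png

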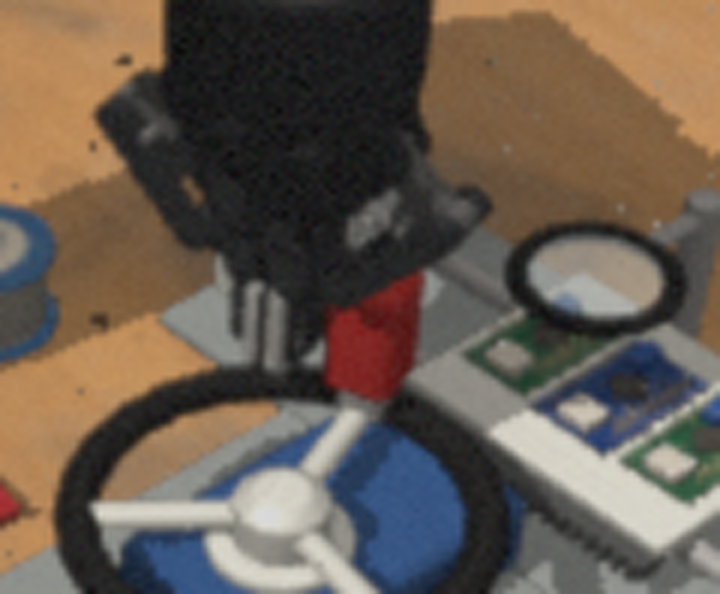

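The gripper's splayed linkage (tool y side) is riding on the handle's top edge, which explains the force. I'll back off, lift, and roll -90° so the flat, link-free x side pushes. From there I can roll along with the wheel.

```bash
python3 -m jog '[{"linear":[0.1,0.1,-0.1],"roll":0},{"linear":[0.1,0.2,-0.3],"roll":0},{"linear":[0.05,0.1,-0.5],"roll":0},{"linear":[0,0,-0.5],"roll":0},{"linear":[0,0,-0.5],"roll":0},{"linear":[0,0,0],"roll":-1},{"linear":[0,0,0],"roll":-1},{"linear":[0,0,0],"roll":-1},{"linear":[0,0,0],"roll":-1},{"linear":[0,0,0],"roll":-1},{"linear":[0,0,0],"roll":-1},{"linear":[0,0,0],"roll":-1}]'
python3 -m jog '[{"linear":[0,0,0],"roll":-1},{"linear":[0,0,0],"roll":-1},{"linear":[0,0,0],"roll":-1},{"linear":[0,0,0],"roll":-1},{"linear":[0,0,0],"roll":-1},{"linear":[0,0,0],"roll":-1},{"linear":[0,0,0],"roll":-1},{"linear":[0,0,0],"roll":-1},{"linear":[0,0,0],"roll":-1},{"linear":[0,0,0],"roll":-1},{"linear":[0,0,0],"roll":-1},{"linear":[0,0,0],"roll":0}]'
python3 - <<'E'
from h import *
c=optics.calibration("scene")
g=optics.get_image("scene");im=cv2.cvtColor(g,cv2.COLOR_RGB2HSV)
m=((im[...,0]<6)|(im[...,0]>174))&(im[...,1]>150)&(im[...,2]>80); m[:,:270]=0;m[:,345:]=0;m[:170]=0;m[250:]=0
ys,xs=np.nonzero(m);print(xs.min(),xs.max(),ys.min(),ys.max(),len(xs))
s=env.observe();print(s["position"],s["q"],s["tool_rot"].round(3),s["ft_force"])
cv2.imwrite("pics/p4.png",cv2.resize(np.hstack([g[150:270,250:370],optics.get_image("wrist")[::4,::4][:,:][:105].repeat(1,0) if 0 else cv2.resize(optics.get_image("wrist"),(160,120))])[:,:,::-1],None,fx=2.8,fy=2.8,interpolation=cv2.INTER_CUBIC))
E
```

```text
time_s: 6.87
position: [0.5743, 0.0545, 0.1649]
tool_rot: [[-0.56, -0.829, -0.0], [-0.829, 0.56, 0.001], [-0.001, 0.001, -1.0]]
ft_force: [-0.5, 0.5, -0.1]
grip_width: -0.0
gripper_force: 0.0
time_s: 7.87
position: [0.5382, 0.2265, 0.1356]
tool_rot: [[0.073, -0.997, 0.034], [-0.979, -0.078, -0.187], [0.189, -0.02, -0.982]]
ft_force: [-1.0, -0.3, -0.2]
grip_width: -0.0001
gripper_force: 0.0
302 317 196 222 341
[0.53930086 0.22487989 0.13627662] [  15.86346584   31.25658484   75.56867095  -11.29682004   74.46860651
 -165.17464253] [[ 0.07  -0.997  0.035]
 [-0.98  -0.075 -0.186]
 [ 0.188 -0.021 -0.982]] [-0.30491901 -0.28327503 -0.59371495]
```

View pics/p4.png

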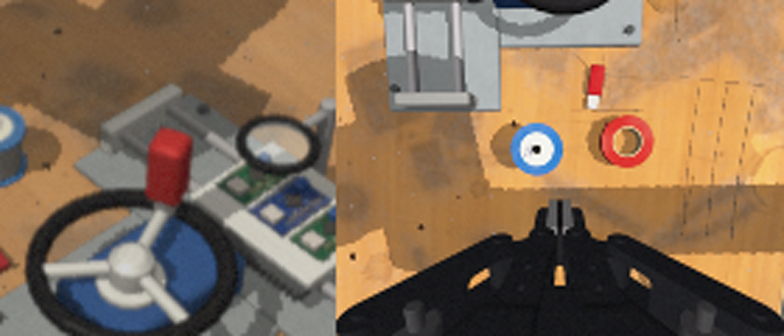

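The last joint hit its limit at -165°. The other direction has room, so I'll roll positive and see whether the tilt recovers.

```bash
python3 -m jog '[{"linear":[0,0,0],"roll":1},{"linear":[0,0,0],"roll":1},{"linear":[0,0,0],"roll":1},{"linear":[0,0,0],"roll":1},{"linear":[0,0,0],"roll":1},{"linear":[0,0,0],"roll":1}]'
python3 -m jog '[{"linear":[0,0,0],"roll":1},{"linear":[0,0,0],"roll":1},{"linear":[0,0,0],"roll":1},{"linear":[0,0,0],"roll":1},{"linear":[0,0,0],"roll":1},{"linear":[0,0,0],"roll":1}]'
python3 - <<'E'
from h import *
print(env.observe()["q"].round(1))
E
```

```text
time_s: 8.47
position: [0.5412, 0.2215, 0.1373]
tool_rot: [[-0.448, -0.894, 0.036], [-0.882, 0.434, -0.186], [0.151, -0.115, -0.982]]
ft_force: [-1.0, 0.4, -0.1]
grip_width: -0.0
gripper_force: 0.0
time_s: 8.97
position: [0.5412, 0.2215, 0.1374]
tool_rot: [[-0.834, -0.55, 0.036], [-0.546, 0.817, -0.186], [0.073, -0.175, -0.982]]
ft_force: [0.3, 0.6, 0.0]
grip_width: 0.0004
gripper_force: 0.0
[  15.5   31.2   75.5  -11.3   74.5 -104.9]
```

The tilt (about 11°) persists but is tolerable. Next I'll roll to the start orientation.

```bash
python3 -m jog '[{"linear":[0,0,0],"roll":1},{"linear":[0,0,0],"roll":1},{"linear":[0,0,0],"roll":1},{"linear":[0,0,0],"roll":1},{"linear":[0,0,0],"roll":1},{"linear":[0,0,0],"roll":1},{"linear":[0,0,0],"roll":1},{"linear":[0,0,0],"roll":1},{"linear":[0,0,0],"roll":1},{"linear":[0,0,0],"roll":1},{"linear":[0,0,0],"roll":1},{"linear":[0,0,0],"roll":1}]'
python3 -m jog '[{"linear":[0,0,0],"roll":1},{"linear":[0,0,0],"roll":1},{"linear":[0,0,0],"roll":1},{"linear":[0,0,0],"roll":1},{"linear":[0,0,0],"roll":1},{"linear":[0,0,0],"roll":0.5},{"linear":[0,0,0],"roll":0}]'
cat >> h.py <<'E'
A=np.array([.55,-.004]); A0=np.radians(-159.5)
def P(psi,z,r=.06):
    a=A0-np.radians(psi); return np.array([A[0]+r*np.cos(a),A[1]+r*np.sin(a),z])
def Rz(deg): t=np.radians(deg);return np.array([[np.cos(t),-np.sin(t),0],[np.sin(t),np.cos(t),0],[0,0,1]])
def rows(R,pts,rolls):
    # pts[0] = present position; prints rows in tool axes
    for a,b,r in zip(pts[:-1],pts[1:],rolls):
        print((R.T@(b-a)/.04).round(3),r); R=R@Rz(5*r)
E
python3 - <<'E'
from h import *
s=env.observe();R=s["tool_rot"];p=s["position"]
print(p,s["q"].round(1),R.round(3),"rho",-np.degrees(np.arctan2(R[1,0],R[0,0]))-159.5)
rows(R,[p,P(130,.15),P(130,.1)],[0,0])
E
```

```text
time_s: 9.97
position: [0.5412, 0.2215, 0.1374]
tool_rot: [[-0.894, 0.448, 0.036], [0.434, 0.881, -0.186], [-0.115, -0.151, -0.982]]
ft_force: [0.3, -0.6, 0.4]
grip_width: -0.0001
gripper_force: 0.0
time_s: 10.55
position: [0.5412, 0.2215, 0.1373]
tool_rot: [[-0.588, 0.808, 0.036], [0.79, 0.584, -0.186], [-0.172, -0.081, -0.982]]
ft_force: [0.7, -0.8, 0.1]
grip_width: 0.0002
gripper_force: 0.0
[0.54116163 0.22153159 0.13733347] [ 15.5  31.2  75.5 -11.3  74.5 -17.6] [[-0.588  0.808  0.036]
 [ 0.79   0.584 -0.186]
 [-0.172 -0.081 -0.982]] rho -286.16909616426807
[-3.817 -1.909  0.502] 0
[0.215 0.101 1.227] 0
```

```bash
python3 -m jog '[{"linear":[-0.636,-0.318,0.084],"roll":0},{"linear":[-0.636,-0.318,0.084],"roll":0},{"linear":[-0.636,-0.318,0.084],"roll":0},{"linear":[-0.636,-0.318,0.084],"roll":0},{"linear":[-0.636,-0.318,0.084],"roll":0},{"linear":[-0.636,-0.318,0.084],"roll":0},{"linear":[0,0,0],"roll":0},{"linear":[0.072,0.034,0.409],"roll":0},{"linear":[0.072,0.034,0.409],"roll":0},{"linear":[0.072,0.034,0.409],"roll":0},{"linear":[0,0,0],"roll":0},{"linear":[0,0,0],"roll":0}]'
python3 - <<'E'
from h import *
s=env.observe();R=s["tool_rot"];p=s["position"]
print(p,P(130,.1),s["q"].round(1))
rows(R,[p]+[P(a,.1) for a in range(135,195,5)],[1]*12)
E
```

```text
time_s: 11.55
position: [0.5699, 0.0533, 0.0996]
tool_rot: [[-0.592, 0.805, 0.035], [0.788, 0.587, -0.187], [-0.171, -0.083, -0.982]]
ft_force: [-0.3, -0.2, 0.3]
grip_width: 0.0004
gripper_force: 0.0
[0.56990552 0.05325563 0.09958415] [0.57002841 0.05255849 0.1       ] [ -1.7  31.3  82.7 -11.9  64.2 -33.1]
[-0.128  0.06   0.007] 1
[-0.11   0.069  0.015] 1
[-0.11   0.069  0.017] 1
[-0.11   0.069  0.018] 1
[-0.11   0.069  0.02 ] 1
[-0.11   0.068  0.021] 1
[-0.109  0.068  0.022] 1
[-0.109  0.068  0.023] 1
[-0.109  0.068  0.024] 1
[-0.109  0.068  0.024] 1
[-0.109  0.067  0.025] 1
[-0.109  0.067  0.025] 1
```

```bash
python3 -m jog '[{"linear":[-0.128,0.06,0.007],"roll":1},{"linear":[-0.11,0.069,0.015],"roll":1},{"linear":[-0.11,0.069,0.017],"roll":1},{"linear":[-0.11,0.069,0.018],"roll":1},{"linear":[-0.11,0.069,0.02],"roll":1},{"linear":[-0.11,0.068,0.021],"roll":1},{"linear":[-0.109,0.068,0.022],"roll":1},{"linear":[-0.109,0.068,0.023],"roll":1},{"linear":[-0.109,0.068,0.024],"roll":1},{"linear":[-0.109,0.068,0.024],"roll":1},{"linear":[-0.109,0.067,0.025],"roll":1},{"linear":[-0.109,0.067,0.025],"roll":1}]'
python3 - <<'E'
from h import *
s=env.observe();R=s["tool_rot"];p=s["position"]
print(p,P(190,.1),s["q"].round(1))
rows(R,[p]+[P(a,.1) for a in range(195,255,5)],[1]*12)
g=optics.get_image("scene")
cv2.imwrite("pics/p5.png",cv2.resize(g[150:270,250:390][:,:,::-1],None,fx=4,fy=4,interpolation=cv2.INTER_CUBIC))
E
```

```text
time_s: 12.55
position: [0.6105, 0.0075, 0.1019]
tool_rot: [[0.406, 0.913, 0.04], [0.901, -0.392, -0.186], [-0.154, 0.112, -0.982]]
ft_force: [2.8, 3.0, -0.9]
grip_width: -0.0001
gripper_force: 1.7
[0.61049559 0.00745835 0.10186676] [0.60899529 0.00693413 0.1       ] [ -6.   33.9  76.9 -11.4  66.1  22.1]
[-0.129  0.033  0.072] 1
[-0.109  0.067  0.025] 1
[-0.11   0.067  0.024] 1
[-0.11   0.067  0.024] 1
[-0.11   0.067  0.023] 1
[-0.11   0.067  0.022] 1
[-0.11   0.067  0.021] 1
[-0.111  0.067  0.019] 1
[-0.111  0.067  0.018] 1
[-0.111  0.067  0.016] 1
[-0.111  0.067  0.015] 1
[-0.111  0.068  0.013] 1
```

View pics/p5.png

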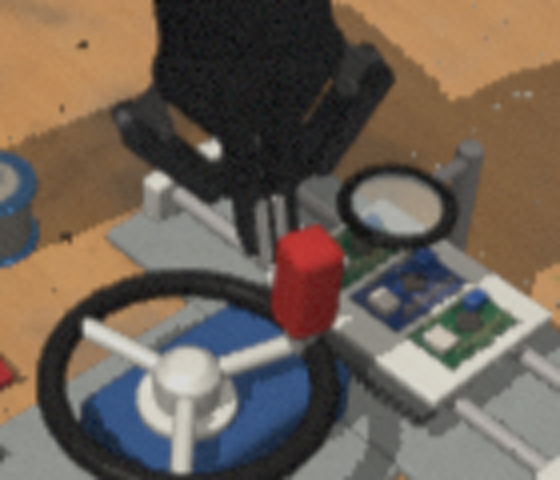

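The x side is pushing cleanly, with force around 4 N. I'll continue.

```bash
python3 -m jog '[{"linear":[-0.129,0.033,0.072],"roll":1},{"linear":[-0.109,0.067,0.025],"roll":1},{"linear":[-0.11,0.067,0.024],"roll":1},{"linear":[-0.11,0.067,0.024],"roll":1},{"linear":[-0.11,0.067,0.023],"roll":1},{"linear":[-0.11,0.067,0.022],"roll":1},{"linear":[-0.11,0.067,0.021],"roll":1},{"linear":[-0.111,0.067,0.019],"roll":1},{"linear":[-0.111,0.067,0.018],"roll":1},{"linear":[-0.111,0.067,0.016],"roll":1},{"linear":[-0.111,0.067,0.015],"roll":1},{"linear":[-0.111,0.068,0.013],"roll":1}]'
python3 - <<'E'
from h import *
s=env.observe();R=s["tool_rot"];p=s["position"]
print(p,P(250,.1),s["q"].round(1))
rows(R,[p]+[P(a,.1) for a in range(255,315,5)],[1]*12)
E
```

```text
time_s: 13.6
position: [0.5888, -0.0501, 0.1002]
tool_rot: [[0.993, 0.107, 0.04], [0.113, -0.976, -0.187], [0.019, 0.19, -0.982]]
ft_force: [1.8, 1.6, 1.3]
grip_width: 0.0003
gripper_force: 1.3
[ 0.58878372 -0.05008206  0.1001692 ] [ 0.58896688 -0.04962436  0.1       ] [-11.9  32.   81.2 -11.3  62.7  76.6]
[-0.106  0.056  0.013] 1
[-0.112  0.068  0.009] 1
[-0.112  0.068  0.007] 1
[-0.112  0.068  0.005] 1
[-0.112  0.068  0.003] 1
[-0.111  0.069  0.   ] 1
[-0.111  0.069 -0.002] 1
[-0.111  0.069 -0.004] 1
[-0.111  0.069 -0.006] 1
[-0.111  0.069 -0.008] 1
[-0.111  0.069 -0.01 ] 1
[-0.11   0.069 -0.012] 1
```

```bash
python3 -m jog '[{"linear":[-0.106,0.056,0.013],"roll":1},{"linear":[-0.112,0.068,0.009],"roll":1},{"linear":[-0.112,0.068,0.007],"roll":1},{"linear":[-0.112,0.068,0.005],"roll":1},{"linear":[-0.112,0.068,0.003],"roll":1},{"linear":[-0.111,0.069,0],"roll":1},{"linear":[-0.111,0.069,-0.002],"roll":1},{"linear":[-0.111,0.069,-0.004],"roll":1},{"linear":[-0.111,0.069,-0.006],"roll":1},{"linear":[-0.111,0.069,-0.008],"roll":1},{"linear":[-0.111,0.069,-0.01],"roll":1},{"linear":[-0.11,0.069,-0.012],"roll":1}]'
python3 - <<'E'
from h import *
s=env.observe();R=s["tool_rot"];p=s["position"]
print(p,P(310,.1),s["q"].round(1))
rows(R,[p]+[P(a,.1) for a in range(313,340,3)],[0.3]*9)
c=optics.calibration("scene")
g=optics.get_image("scene");im=cv2.cvtColor(g,cv2.COLOR_RGB2HSV)
m=((im[...,0]<6)|(im[...,0]>174))&(im[...,1]>150)&(im[...,2]>80); m[:,:264]=0;m[:,345:]=0;m[:170]=0;m[300:]=0
ys,xs=np.nonzero(m);print(xs.min(),xs.max(),ys.min(),ys.max(),len(xs))
for a in range(310,370,10):print(a,proj(c,P(a,.076)).round(),proj(c,P(a,.128)).round())
E
```

```text
time_s: 14.6
position: [0.5301, -0.0609, 0.1001]
tool_rot: [[0.589, -0.807, 0.041], [-0.789, -0.585, -0.188], [0.175, 0.079, -0.981]]
ft_force: [2.6, -0.6, 0.7]
grip_width: -0.0002
gripper_force: 1.3
[ 0.53007231 -0.06093863  0.10011442] [ 0.52997159 -0.06055849  0.1       ] [-14.4  27.1  90.8 -11.8  57.6 135.1]
[-0.075  0.039 -0.007] 0.3
[-0.066  0.041 -0.009] 0.3
[-0.067  0.039 -0.01 ] 0.3
[-0.068  0.037 -0.01 ] 0.3
[-0.069  0.036 -0.011] 0.3
[-0.07   0.034 -0.011] 0.3
[-0.071  0.032 -0.012] 0.3
[-0.072  0.03  -0.012] 0.3
[-0.072  0.028 -0.013] 0.3
282 297 242 269 351
310 [306. 265.] [308. 245.]
320 [300. 266.] [302. 246.]
330 [294. 266.] [295. 246.]
340 [288. 265.] [289. 246.]
350 [283. 264.] [283. 244.]
360 [277. 262.] [278. 242.]
```

```bash
python3 -m jog '[{"linear":[-0.075,0.039,-0.007],"roll":0.3},{"linear":[-0.066,0.041,-0.009],"roll":0.3},{"linear":[-0.067,0.039,-0.01],"roll":0.3},{"linear":[-0.068,0.037,-0.01],"roll":0.3},{"linear":[-0.069,0.036,-0.011],"roll":0.3},{"linear":[-0.07,0.034,-0.011],"roll":0.3},{"linear":[0,0,0],"roll":0},{"linear":[0,0,0],"roll":0}]'
cat > chk.py <<'E'
from h import *
s=env.observe();R=s["tool_rot"];p=s["position"];print(p,P(328,.1),s["ft_force"])
rows(R,[p]+[P(a,.1) for a in (330,332,334,336)],[0]*4)
rows(R,[p,p-[0,.025,0]],[0]); rows(R,[p,p+[0,0,.1]],[0])
g=optics.get_image("scene")[:,:,::-1];g0=cv2.imread("pics/scene0.png")
for G in(g0,g):
    im=cv2.cvtColor(np.ascontiguousarray(G),cv2.COLOR_BGR2HSV)
    m=((im[...,0]<6)|(im[...,0]>174))&(im[...,1]>150)&(im[...,2]>80); m[:,:264]=0;m[:,345:]=0;m[:170]=0;m[300:]=0
    ys,xs=np.nonzero(m);print(xs.min(),xs.max(),ys.min(),ys.max(),len(xs),xs.mean(),ys.mean())
cv2.imwrite("pics/last.png",cv2.resize(np.hstack([g0[170:345,190:420],g[170:345,190:420]]),None,fx=1.7,fy=1.7,interpolation=cv2.INTER_CUBIC))
E
python3 chk.py
```

```text
time_s: 15.32
position: [0.5128, -0.0515, 0.0992]
tool_rot: [[0.461, -0.887, 0.038], [-0.868, -0.459, -0.187], [0.183, 0.054, -0.982]]
ft_force: [1.7, 0.2, 1.8]
grip_width: -0.0001
gripper_force: 0.6
[ 0.51275074 -0.05151013  0.09917039] [ 0.51347431 -0.0516012   0.1       ] [1.7233971  0.23707339 1.84940974]
[-0.033  0.007 -0.027] 0
[-0.048  0.02  -0.008] 0
[-0.048  0.018 -0.008] 0
[-0.049  0.016 -0.008] 0
[0.543 0.287 0.117] 0
[ 0.459  0.134 -2.454] 0
271 287 237 266 406 278.8965517241379 251.11083743842366
270 287 244 266 276 278.0289855072464 255.13768115942028
```

The handle is back at its start pixels (x 270–287, against 271–287 at the start). I'll back away and lift.

```bash
python3 -m jog '[{"linear":[0.22,0.022,0.043],"roll":0},{"linear":[0.22,0.022,0.043],"roll":0},{"linear":[0.22,0.022,0.043],"roll":0},{"linear":[0.115,0.034,-0.613],"roll":0},{"linear":[0.115,0.034,-0.613],"roll":0},{"linear":[0.115,0.034,-0.613],"roll":0},{"linear":[0.115,0.034,-0.613],"roll":0},{"linear":[0.115,0.034,-0.613],"roll":0},{"linear":[0,0,0],"roll":0},{"linear":[0,0,0],"roll":0},{"linear":[0,0,0],"roll":0},{"linear":[0,0,0],"roll":0}]'
python3 chk.py | tail -2
```

```text
time_s: 16.37
position: [0.5218, -0.077, 0.2218]
tool_rot: [[0.458, -0.888, 0.033], [-0.87, -0.456, -0.186], [0.181, 0.056, -0.982]]
ft_force: [0.7, -1.3, 1.3]
grip_width: -0.0
gripper_force: 0.0
271 287 237 266 406 278.8965517241379 251.11083743842366
270 287 237 266 414 278.77536231884056 251.09661835748793
```

View pics/last.png

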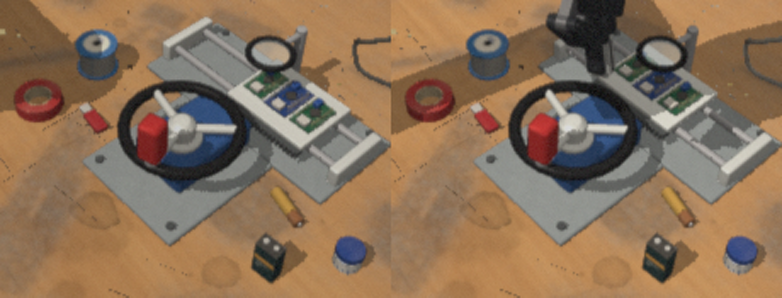

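The handle is back at its start to within 0.2 px, the blue board is under the lens, and the bystanders haven't moved.

```bash
python3 -c "
from rig import env
print(env.close_job())"
```

```text
the job is handed in; nothing more can be done
None
```

I pushed the wheel one full clockwise turn and handed the job in at about 16.5 s: the last pictures show the handle back at its start, the blue board under the magnifier and the bystanders where they stood; near the half turn the gripper's linkage rode on the handle (about 59 N on the wrist), so I backed off and re-rolled the tool before finishing; no verdict was returned.

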